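# Start the clinic's bench steriliser

## Task

With closed fingers and touch alone, start the steriliser: push its raised lid fully shut, then switch on the wide rocker and after it the narrow rocker, pressing each one's raised far half all the way down, and last press the round button fully down and let it come up again. Keep to that order, do not press the square stop key, and do not raise the lid any further. Do not pick up or shift any of the bottles, boxes and other things standing about.

Things in the scene. Friction and masses are not known exactly. Their poses are not given: they have to be found in the camera images.
- lid (a joint): Lid of the steriliser tank, hinged on the tank's far side: angle in rad, 0 = fully shut (level), positive = raised at the side towards the robot; starts at 0.35 to 0.55, stop at 0.60. The stiff hinge holds it where it is left; pushing it down near the front edge takes 2 to 5 N.
- lid_push (a point): Point on the lid's upper face, on its middle line, 195 mm from the hinge line and 31 mm from the lid's front edge; it moves with the lid. The lid is an aluminium plate 226 mm deep (x), 246 mm wide (y), 12 mm thick, with a black bow handle standing 41 mm high across it 95 mm behind this point, towards the hinge. With the lid shut this point is 117 mm above the table.
- lid_hinge (a point): Middle of the lid's hinge line, on the tank's far top edge, 105 mm above the table; axes of the tank: x away from the lid's front edge, y along the hinge line, z up. In these axes lid_push lies at (-195, 0, 12) mm when the lid is shut. The tank is a steel and white box 232 x 252 mm, 105 mm high.
- console: The separate control box: white, 240 mm (x) by 200 mm (y), its flat deck 60 mm above the table; origin at the centre of its underside, x from its near side to its far side, z up. Four controls stand on the deck at the corners of a rectangle of 84 by 88 mm; which control is at which corner varies. The box stands left or right of the tank.
- wide (a joint): Wide rocker on the control box: white rocker paddle 42 mm wide and 64 mm long (along the box's x axis) in a low black frame 10 mm high. Joint value in rad: 0 = off (half towards the robot level, far half raised), 0.30 = on (far half pressed down level). It stays where it is left; pressing on the far half takes about 3.5 N until it meets its stop.
- wide_press (a point): Point on the upper face of the raised far half of the wide rocker, 22 mm from its hinge line, on its centre line; it moves with the paddle, down about 6 mm as the rocker goes from off to on. At on it is about 16 mm above the box's deck.
- narrow (a joint): Narrow rocker on the control box: white rocker paddle 20 mm wide and 64 mm long (along the box's x axis) in a low black frame 10 mm high. Joint value in rad: 0 = off (half towards the robot level, far half raised), 0.30 = on (far half pressed down level). It stays where it is left; pressing on the far half takes about 3.5 N until it meets its stop.
- narrow_press (a point): Point on the upper face of the raised far half of the narrow rocker, 22 mm from its hinge line, on its centre line; it moves with the paddle, down about 6 mm as the rocker goes from off to on. At on it is about 16 mm above the box's deck.
- round (a joint): Round white button, diameter 34 mm, in a round black collar on the control box: start. Travel in m, 0 = up, 0.006 = fully down; springs back, fully down takes 5 N.
- round_top (a point): Centre of the round button's top face, 20 mm above the deck (80 mm above the table) when up; collar top 10 mm above the deck.
- square (a joint): Square white key, 32 x 32 mm, in a square black collar on the control box: stop. Travel in m, 0 = up, 0.006 = fully down. Not to be pressed.
- square_top (a point): Centre of the square key's top face, 20 mm above the deck when up.
- carton: Bystander, loose: small white carton 24 x 70 x 18 mm lying on the back strip of the control box's deck. Origin at the centre of its underside.
- spirit: Bystander, loose: white spirit bottle with blue band, diameter 68, 190 mm tall. Origin at the centre of its underside.
- pill_jar: Bystander, loose: white jar with blue cap, diameter 44, 55 mm tall, in front of and between tank and control box. Origin at the centre of its underside.
- bowl: Bystander, loose: steel bowl, diameter 120, 45 mm high. Origin at the centre of its underside.
- amber: Bystander, loose: brown glass bottle, diameter 48, 100 mm tall. Origin at the centre of its underside.
- tape: Bystander, loose: roll of white tape lying flat, diameter 80, 24 mm high. Origin at the centre of its underside.
- med_box: Bystander, loose: yellow medicine box 50 x 80 x 30 mm. Origin at the centre of its underside.

How it is judged:
On the way, in this order (a step that is already met when the one before it is completed fails the run):
1. the lid is pushed shut (value of joint lid below 0.03 rad), for 0.2 s.
2. the wide rocker is on (value of joint wide above 0.25 rad), for 0.1 s.
3. the narrow rocker is on (value of joint narrow above 0.25 rad), for 0.1 s.
4. the round button is pressed down (value of joint round above 0.0045 m), for 0.05 s.
At the end, for the whole second after the job is handed in: Lid shut within 0.03 rad, both rockers on (over 0.25 of 0.30 rad), the round button and square key up (within 1.5 mm), and all seven loose bystanders at rest within 20 mm of where they started (value of joint lid below 0.03 rad and value of joint each of wide, narrow above 0.25 rad and value of joint each of round, square below 0.0015 m and distance of each of carton, spirit, pill_jar, bowl, amber, tape, med_box from where it was at the start of the episode below 0.02 m and linear speed of each of carton, spirit, pill_jar, bowl, amber, tape, med_box below 0.02 m/s); the robot touches nothing.
It fails at once if a rocker is switched on before the lid is shut, or the narrow rocker before the wide one ((value of joint lid above 0.06 rad and value of joint any of wide, narrow above 0.15 rad) or (value of joint narrow above 0.15 rad and value of joint wide below 0.15 rad)).
It fails at once if the round button is pressed before the lid is shut and both rockers are on (value of joint round above 0.003 m and (value of joint lid above 0.06 rad or value of joint any of wide, narrow below 0.2 rad)).
It fails at once if the square stop key is pressed (more than 3 mm) (value of joint square above 0.003 m).
It fails at once if the lid is raised further (beyond 0.58 rad) (value of joint lid above 0.58 rad).
It fails at once if a bystander is lifted, carried, knocked over or shifted by more than 20 mm (distance of any of carton, spirit, pill_jar, bowl, amber, tape, med_box from where it was at the start of the episode above 0.02 m).
It also fails if it takes over 53 s, if anything falls off the work surface, if the arm or the gripper's body presses on something with over 40 N, if the wrist force passes 120 N, or if a joint passes its speed limit or range.

## Robot

A 6-joint arm with a two-finger parallel gripper is mounted at the origin on the work surface. World frame = base frame: x ahead of the robot, y to its left, z up, the work surface at z = 0. Lengths are in m, angles in rad, forces in N, time in s.
With the tool pointing down it reaches from about 0.325 to 0.775 m from the base axis. Payload 5.5 kg.
Tool frame: the origin (TCP) lies midway between the tips of the shut fingers; the grasp point (between the pads) lies 19 mm behind it; x points along the fingers, y is the direction in which the jaws open and shut, and the axes are right-handed (so a half turn about x gives the same grasp; the last joint's range is limited). The gripper opens to 85 mm and grips with 20 to 120 N. Pads are 22 mm wide; open, the fingers measure 114 mm over their backs; the gripper's body (76 mm by 85 mm) begins 54 mm behind the grasp point. The pads swing forward as they close: fully open they stand 13 mm farther back than shut.
Start: joints at [1.254, 0.091, 1.231, -0, 1.82, -0.057], TCP at [0.154, 0.58, 0.231] pointing down, gripper open.
Joint ranges: [-2.87, 2.87], [-0.86, 2.18], [0.17, 2.46], [-1.51, 4.65], [0.06, 2.69], [-2.65, 2.65]. Speed limits (rad/s): [2.57, 2.57, 3.01, 3.14, 3.14, 3.14].

## Interface

Orientations are given as a unit quaternion [w, x, y, z].
In Python, from station import telemetry, cams, job_done, models gives the robot as it stands. The module is installed in compiled form; this text tells all that it offers.
- The arm moves only by the shell command python3 -m inch 'ROWS' [FORCE]. ROWS is a JSON object of lists of equal length, an entry for each row: "dp": the shift along the world's x, y, z scaled (see below), a list of three; "turn": the turn, a rotation vector about the world's x, y, z scaled (see below), a list of three; "claw": the opening, from 0 (shut) to 1 (fully open). In form: {"dp": [[x, y, z], ...], "turn": [[wx, wy, wz], ...], "claw": [claw, ...]}. A call has exactly 8 rows; each row is the pose to reach, as a shift and turn from the pose commanded when the call began; what a row does not reach only later rows make up. The controller multiplies each number of a shift by 120 mm and each number of a turn by 30 degrees. A row lasts 1/12 s, in which the tool goes at most 41.7 mm and 7.16 degrees, less where a joint would pass 70% of its speed; a pose out of reach is approached as far as the arm can. A call with a number of a shift or a turn outside -1 to 1 is refused whole. A call with a gripper value outside its range is refused whole. The fingers move at their own pace and stop on an object; FORCE is the grip in N (left out, the last holds). Time passes only in rows, so rows that repeat a pose let the fingers close, or fill a call up. It gives the time, the measured TCP pose, the force and the opening at its end, in the units of the state.
- telemetry.get_obs(): the state, without advancing time (a new reading comes with each control period).
- cams.capture(name): name is "scene" or "top"; returns a dict with "img" (400x640x3 uint8, red, green, blue), "camera_matrix" (3x3 intrinsics, pixels), "R" (3x3) and "t" (3): a world point X has camera coordinates R X + t. Camera axes: x right, y down, z forward; pixel columns grow to the right and rows downward; lengths in m; the calibration is good to about 2 mm. A picture is of the moment at which its call begins. There is no depth.
- job_done(): hands the job in, once; it reports no verdict.
Trained networks look in a picture, given as the dict that the camera call returned (one of the last four; its "shot" number tells which), for a name from the list of things; names that differ only in an ending like _2 or _b are one class to them, and where a whole thing is asked for, a point or a joint stands for the part that bears it (a point fixed in the world has none). Each returns a list of dicts, best first, with "confidence" (0 to 1); they miss things now and then, are a little off and sometimes report something else, mostly with a low value. They report only what shows in the picture. A call takes as long as a camera call.
- models.cut_out(picture, thing): "pixels" (400x640 bool, what is visible of it) and "centre" ([column, row] in pixels, amid what is visible of it).
- models.place_of(picture, thing): "centre" ([column, row] in pixels: a listed point, or the origin of a listed thing).
The state is a dict: "t": time; "q": joint angles; "qvel": joint speeds; "effort": joint torques, N m; "position": TCP position; "eef_rot": TCP orientation; "wrist_force": force on the tool from outside, world axes, zero at the start; "moment": the same for the moment, N m; "opening": opening from 0.0 (shut) to 1.0 (fully open).
Only numpy, scipy, OpenCV 4.12 (cv2) and the standard library are available. Lean on these libraries where they do the work, as an engineer would, in place of code of your own. Each camera call takes 0.05 s, during which the arm holds its last target.

## Working session

There is one attempt and no reset: what is moved stays moved. The work goes in short steps, Python scripts to look and compute and a shell command to move; the robot and the scene stay as the last step left them, time stands still between calls to the robot, and variables do not carry over. Pictures are saved under pics/ and viewed, and the job is handed in when it is done.

```bash
mkdir -p pics; ls; cat > h.py <<'E'
import numpy as np, cv2
from station import telemetry, cams, job_done, models
def save(p,n): cv2.imwrite('pics/'+n,cv2.cvtColor(p['img'],cv2.COLOR_RGB2BGR))
def tri(ps,us):
    A=[];b=[]
    for p,u in zip(ps,us):
        P=np.array(p['camera_matrix'])@np.c_[np.array(p['R']),np.array(p['t'])]
        for k in (0,1):
            r=u[k]*P[2]-P[k];r=r/np.linalg.norm(r[:3]);A.append(r[:3]);b.append(-r[3])
    x,res,_,_=np.linalg.lstsq(np.array(A),np.array(b),rcond=None); return x,res
def atz(p,u,z):
    K=np.array(p['camera_matrix']);R=np.array(p['R']);t=np.array(p['t'])
    d=R.T@np.linalg.solve(K,[u[0],u[1],1]);c=-R.T@t
    return c+d*(z-c[2])/d[2]
def proj(p,X):
    v=np.array(p['camera_matrix'])@(np.array(p['R'])@np.array(X)+np.array(p['t'])); return v[:2]/v[2]
E
python3 - <<'E'
from h import *
a=cams.capture('scene');b=cams.capture('top')
save(a,'s0.png');save(b,'t0.png')
for n in ['lid_push','lid_hinge','console','wide_press','narrow_press','round_top','square_top','carton','spirit','pill_jar','bowl','amber','tape','med_box']:
    l=[models.place_of(p,n) for p in (a,b)]
    print(n,[[(np.round(d['centre']).tolist(),round(d['confidence'],2)) for d in q[:2]] for q in l], end=' ')
    if l[0] and l[1]:
        x,r=tri((a,b),(l[0][0]['centre'],l[1][0]['centre'])); print(np.round(x,4),r)
    else: print()
print(telemetry.get_obs())
for p in(a,b): print(-np.array(p['R']).T@p['t'])
E
```

```text
pics
lid_push [[([380.0, 161.0], 0.95), ([213.0, 197.0], 0.53)], [([243.0, 218.0], 0.61)]] [0.5247 0.1746 0.196 ] [4.77389806e-05]
lid_hinge [[([381.0, 216.0], 0.57)], [([261.0, 160.0], 0.92), ([479.0, 270.0], 0.48)]] [0.6981 0.1707 0.1056] [2.63823192e-05]
console [[([272.0, 206.0], 0.91)], []] 
wide_press [[([286.0, 183.0], 0.64)], [([373.0, 245.0], 0.77)]] [ 0.4983 -0.1429  0.0835] [1.59964644e-05]
narrow_press [[([262.0, 179.0], 0.63)], [([376.0, 222.0], 0.7), ([411.0, 252.0], 0.59)]] [ 0.559  -0.1731  0.1292] [0.00266136]
round_top [[([255.0, 189.0], 0.49)], [([410.0, 226.0], 0.44)]] [ 0.5558 -0.235   0.0887] [2.2973866e-05]
square_top [[([283.0, 193.0], 0.47)], [([377.0, 223.0], 0.72)]] [ 0.5575 -0.147   0.0807] [3.53189411e-06]
carton [[([254.0, 208.0], 0.47), ([333.0, 258.0], 0.37)], [([411.0, 197.0], 0.78)]] [ 0.6353 -0.2313  0.0703] [4.98994968e-05]
spirit [[([461.0, 232.0], 0.58), ([329.0, 258.0], 0.48)], [([310.0, 281.0], 0.71), ([468.0, 211.0], 0.68)]] [ 0.4649  0.2392 -0.0817] [0.10660539]
pill_jar [[([334.0, 193.0], 0.69)], [([309.0, 284.0], 0.51), ([258.0, 159.0], 0.3
[... 540 characters left out ...]
: array([ 1.25432377e+00,  9.10746686e-02,  1.23068574e+00, -2.23580607e-05,
        1.81979048e+00, -5.67454960e-02]), 'qvel': array([-0.00013565, -0.000351  ,  0.00152267, -0.00033612,  0.00077576,
       -0.00145941]), 'effort': array([ 1.12674879e-03, -4.58452678e+01, -4.18087363e+01, -4.26689724e-05,
        7.54985194e-04,  1.50682479e-05]), 'position': array([0.1541312 , 0.57988467, 0.23129845]), 'eef_rot': array([ 0.70116266,  0.09158451,  0.70114212, -0.09155834]), 'wrist_force': array([ 0.08895215,  0.58064607, -0.60347767]), 'moment': array([ 0.01227851, -0.02872915, -0.0126626 ]), 'opening': 1.0024638980735452}
[1.70401715 0.11228281 0.81811002]
[0.35257575 0.00597017 1.1740571 ]
```

```bash
python3 - <<'E'
import cv2
a=cv2.imread('pics/s0.png');b=cv2.imread('pics/t0.png')
cv2.imwrite('pics/s0c.png',cv2.resize(a[140:280,170:500],None,fx=2.4,fy=2.4,interpolation=cv2.INTER_CUBIC))
cv2.imwrite('pics/t0c.png',cv2.resize(b[120:320,130:500],None,fx=2.1,fy=2.1,interpolation=cv2.INTER_CUBIC))
E
```

```text
(no output)
```

View pics/s0c.png

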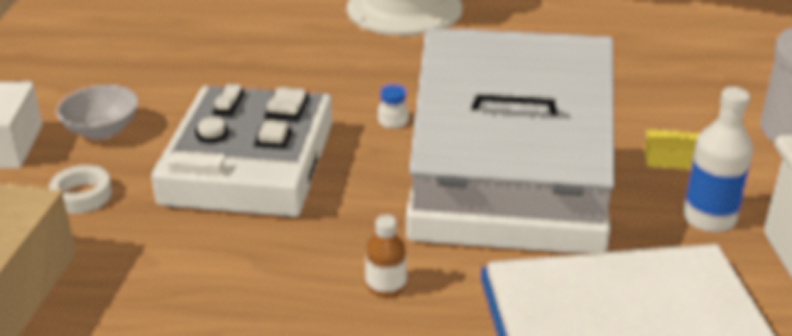

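View pics/t0c.png

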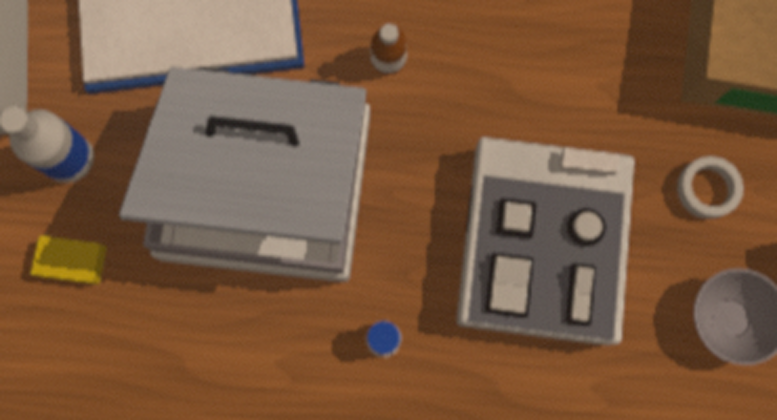

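View pics/t0.png

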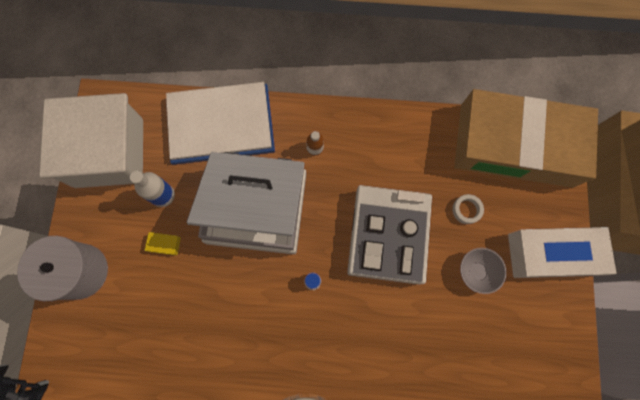

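```bash
python3 - <<'E'
from h import *
a=cams.capture('scene');b=cams.capture('top')
for n,z in [('wide',.074),('narrow',.074),('round',.078),('square',.078),('console',.05),('lid',.1)]:
  for p,nm in((a,'s'),(b,'t')):
    for d in models.cut_out(p,n)[:2]:
        m=np.array(d['pixels']);ys,xs=np.nonzero(m)
        c=[xs.mean(),ys.mean()]
        print(n,nm,round(d['confidence'],2),m.sum(),np.round(c,1),xs.min(),xs.max(),ys.min(),ys.max(),np.round(atz(p,c,z),4))
        if n=='lid' : np.save(f'lid_{nm}.npy',m)
    
        r=cv2.minAreaRect(np.c_[xs,ys].astype(np.float32)); print('   ',r)
  for p,nm in((a,'s'),(b,'t')):
    for d in models.place_of(p,{'wide':'wide_press','narrow':'narrow_press','round':'round_top','square':'square_top','console':'console','lid':'lid_push'}[n])[:2]: print('   place',nm,np.round(d['centre'],1),round(d['confidence'],2))
I=b['img'];cv2.imwrite('pics/con.png',cv2.resize(cv2.cvtColor(I[180:290,340:440],cv2.COLOR_RGB2BGR),None,fx=5,fy=5,interpolation=cv2.INTER_CUBIC))
I=b['img'];cv2.imwrite('pics/lid.png',cv2.resize(cv2.cvtColor(I[145:260,185:315],cv2.COLOR_RGB2BGR),None,fx=5,fy=5,interpolation=cv2.INTER_CUBIC))
I=a['img'];cv2.imwrite('pics/slid.png',cv2.resize(cv2.cvtColor(I[145:250,335:435],cv2.COLOR_RGB2BGR),None,fx=5,fy=5,interpolation=cv2.INTER_CUBIC))
E
```

```text
wide s 0.42 99 [289.4 181.5] 283 296 177 186 [ 0.4721 -0.1378  0.074 ]
    ((289.40386962890625, 181.48077392578125), (11.96308422088623, 9.021342277526855), 11.309932708740234)
wide t 0.62 420 [372.7 255.6] 364 382 243 268 [ 0.4728 -0.1406  0.074 ]
    ((372.6301574707031, 255.51368713378906), (16.854249954223633, 25.17669105529785), 6.009005546569824)
   place s [287.7 184.6] 0.61
   place t [407.4 251.4] 0.73
   place t [372.2 246.5] 0.7
narrow t 0.79 185 [406.9 260.2] 402 411 248 272 [ 0.4676 -0.2284  0.074 ]
    ((406.5934143066406, 260.0058288574219), (8.046798706054688, 24.265153884887695), 3.5763344764709473)
   place s [264.2 179.7] 0.36
   place t [406.9 250.5] 0.7
   place t [409. 229.] 0.36
round t 0.52 115 [409.8 227.3] 404 416 222 233 [ 0.5527 -0.2331  0.078 ]
    ((410.00006103515625, 227.00003051757812), (11.31370735168457, 11.31370735168457), 45.0)
   place s [259.8 194.4] 0.5
   place t [406.6 227. ] 0.5
square s 0.51 7247 [383.6 198.6] 340 425 152 245 [0.5628 0.1863 0.078 ]
    ((383.6190185546875, 198.53201293945312), (84.55937957763672, 89.98316955566406), 2.9609
[... 625 characters left out ...]
32 0.4604 0.05  ]
    ((150.8076934814453, 187.53846740722656), (49.645668029785156, 26.07090950012207), 33.690067291259766)
   place s [273.7 209.1] 0.76
   place t [388.8 237.2] 0.64
lid s 0.37 184 [333.2 183.9] 328 339 175 192 [0.5197 0.0193 0.1   ]
    ((333.5, 183.5), (17.0, 11.0), 90.0)
lid t 0.97 7616 [248.  194.6] 186 303 152 236 [0.6034 0.1909 0.1   ]
    ((244.73391723632812, 193.3361053466797), (110.84066009521484, 76.0702896118164), 6.170175075531006)
lid t 0.41 611 [162.6 243.6] 146 179 233 254 [0.4611 0.392  0.1   ]
    ((162.480224609375, 243.69802856445312), (32.73672866821289, 19.602231979370117), 5.710592269897461)
   place s [381.5 161.1] 0.68
   place t [241.7 217.4] 0.72
```

View pics/con.png

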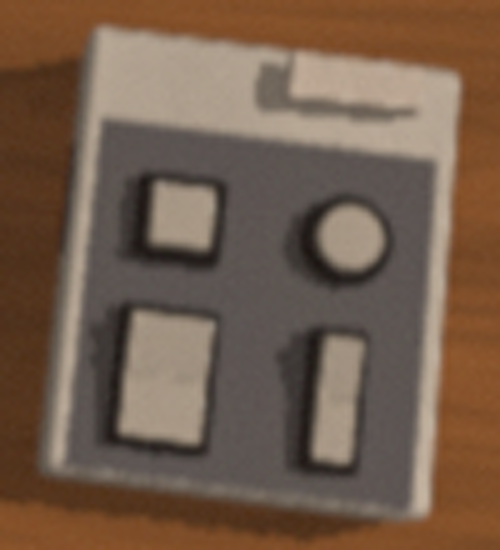

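View pics/lid.png

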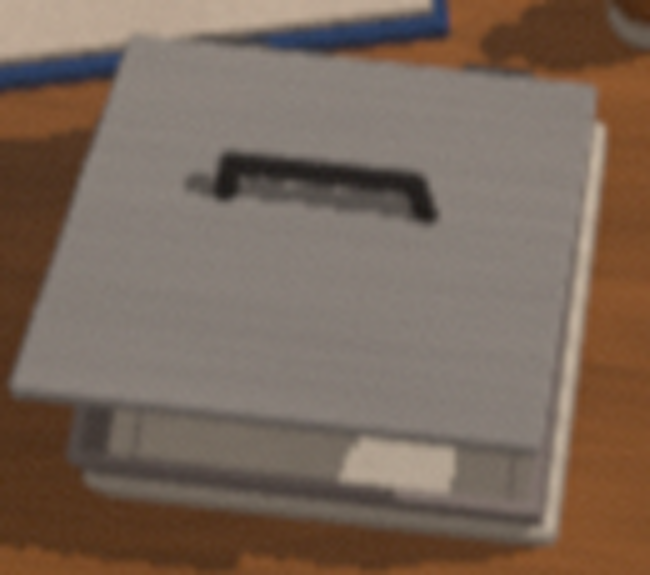

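View pics/slid.png

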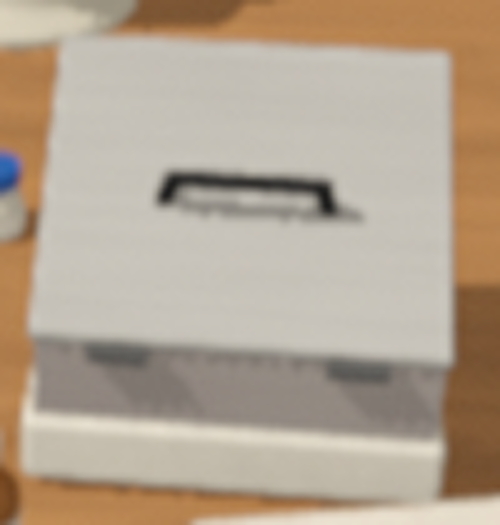

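```bash
python3 - <<'E'
from h import *
from scipy.spatial.transform import Rotation as R
w,x,y,z=telemetry.get_obs()['eef_rot'];print(R.from_quat([x,y,z,w]).as_matrix().round(3))
b=cams.capture('top')
# spirit base, shut lid points
for n in ['spirit','carton']:
  for d in models.cut_out(b,n)[:1]:
    ys,xs=np.nonzero(d['pixels']);print(n,d['confidence'],xs.min(),xs.max(),ys.min(),ys.max())
print(atz(b,(163,196),.03))
# tank base front corners (z~0.0?) from lid.png at 5x, and hinge-side lid corners
f=lambda u,v:(u/5+185,v/5+145)
for q,z in [((85,480),.03),((550,540),.03),((135,38),.117),((597,88),.117)]: print(q,atz(b,f(*q),z).round(4))
g=lambda u,v:(u/5+340,v/5+180)
for q in [(100,30),(460,72),(62,468),(425,515)]: print(q,atz(b,g(*q),.06).round(4))
E
python3 -m inch '{"dp":[[0.2,-0.2,0.05],[0.4,-0.4,0.1],[0.6,-0.6,0.15],[0.8,-0.8,0.2],[1,-1,0.2],[1,-1,0.2],[1,-1,0.2],[1,-1,0.2]],"turn":[[0,0,0],[0,0,0],[0,0,0],[0,0,0],[0,0,0],[0,0,0],[0,0,0],[0,0,0]],"claw":[0,0,0,0,0,0,0,0]}' 20
```

```text
[[-0.     0.257  0.966]
 [-0.     0.966 -0.257]
 [-1.    -0.    -0.   ]]
spirit 0.62 130 174 171 206
carton 0.74 397 424 191 203
[0.59857784 0.43565482 0.03      ]
(85, 480) [0.4829 0.3126 0.03  ]
(550, 540) [0.4692 0.0607 0.03  ]
(135, 38) [0.7044 0.2933 0.117 ]
(597, 88) [0.6949 0.0516 0.117 ]
(100, 30) [ 0.6587 -0.1004  0.06  ]
(460, 72) [ 0.6496 -0.2941  0.06  ]
(62, 468) [ 0.4243 -0.0924  0.06  ]
(425, 515) [ 0.4142 -0.2792  0.06  ]
t: 3.62
position: [0.274, 0.46, 0.2552]
eef_rot: [0.701, 0.092, 0.701, -0.092]
wrist_force: [-0.2, -0.2, 0.3]
opening: -0.003
```

```bash
T='no'; python3 -m inch '{"dp":[[0.2,-0.2,0],[0.4,-0.4,0],[0.6,-0.6,0],[0.8,-0.8,0],[1,-1,0],[1,-1,0],[1,-1,0],[1,-1,0]],"turn":[[0,0,0.1],[0,0,0.2],[0,0,0.3],[0,0,0.4],[0,0,0.4],[0,0,0.4],[0,0,0.4],[0,0,0.4]],"claw":[0,0,0,0,0,0,0,0]}'
python3 -m inch '{"dp":[[0.2,-0.2,0],[0.4,-0.4,0],[0.6,-0.6,0],[0.8,-0.8,0],[1,-1,0],[1.0,-1.0,0],[1.0,-1.0,0],[1.0,-1.0,0]],"turn":[[0,0,0],[0,0,0],[0,0,0],[0,0,0],[0,0,0],[0,0,0],[0,0,0],[0,0,0]],"claw":[0,0,0,0,0,0,0,0]}'
python3 -m inch '{"dp":[[0.05,-0.15,0],[0.09,-0.33,0],[0.09,-0.33,-0.05],[0.09,-0.33,-0.1],[0.09,-0.33,-0.15],[0.09,-0.33,-0.2],[0.09,-0.33,-0.25],[0.09,-0.33,-0.25]],"turn":[[0,0,0],[0,0,0],[0,0,0],[0,0,0],[0,0,0],[0,0,0],[0,0,0],[0,0,0]],"claw":[0,0,0,0,0,0,0,0]}'
python3 - <<'E'
from h import *
a=cams.capture('scene');b=cams.capture('top')
I=b['img'];cv2.imwrite('pics/l1.png',np.hstack([cv2.resize(cv2.cvtColor(p['img'][r:r+130,c:c+130],cv2.COLOR_RGB2BGR),(400,400),interpolation=cv2.INTER_CUBIC) for p,r,c in((b,145,185),(a,110,320))]))
E
```

```text
t: 4.28
position: [0.3934, 0.3409, 0.255]
eef_rot: [0.707, 0.018, 0.707, -0.017]
wrist_force: [-0.0, -0.5, -1.0]
opening: -0.002
t: 4.95
position: [0.5134, 0.2215, 0.2551]
eef_rot: [0.707, 0.017, 0.707, -0.017]
wrist_force: [-0.3, -0.1, -0.1]
opening: -0.002
t: 5.62
position: [0.5241, 0.1809, 0.2232]
eef_rot: [0.706, 0.017, 0.708, -0.018]
wrist_force: [-0.7, 0.1, -0.2]
opening: -0.003
```

View pics/l1.png

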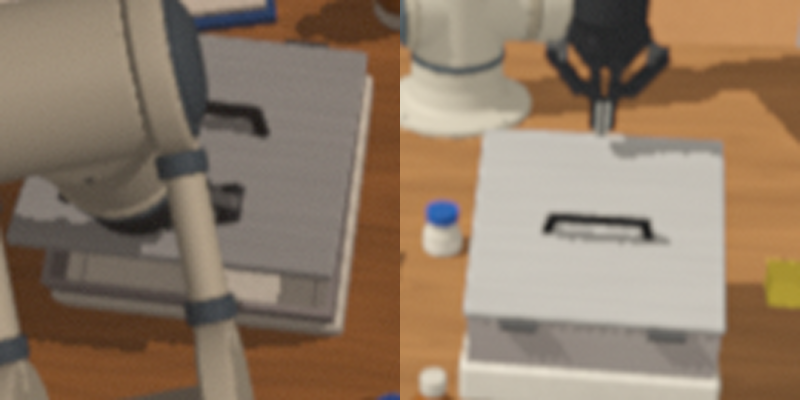

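The scene crop (right half) shows the closed fingers at about (600,130), over the middle of the lid's front edge. I'll push down from here.

```bash
python3 -m inch '{"dp":[[0,0,-0.08],[0,0,-0.16],[0,0,-0.24],[-0.02,0,-0.32],[-0.04,0,-0.38],[-0.06,0,-0.44],[-0.07,0,-0.5],[-0.07,0,-0.5]],"turn":[[0,0,0],[0,0,0],[0,0,0],[0,0,0],[0,0,0],[0,0,0],[0,0,0],[0,0,0]],"claw":[0,0,0,0,0,0,0,0]}'
python3 -m inch '{"dp":[[-0.01,0,-0.06],[-0.02,0,-0.12],[-0.04,0,-0.18],[-0.05,0,-0.24],[-0.06,0,-0.28],[-0.07,0,-0.32],[-0.07,0,-0.35],[-0.07,0,-0.35]],"turn":[[0,0,0],[0,0,0],[0,0,0],[0,0,0],[0,0,0],[0,0,0],[0,0,0],[0,0,0]],"claw":[0,0,0,0,0,0,0,0]}'
```

```text
t: 6.38
position: [0.5157, 0.1802, 0.1633]
eef_rot: [0.706, 0.018, 0.708, -0.018]
wrist_force: [0.5, 0.3, -0.5]
opening: -0.001
t: 7.05
position: [0.5076, 0.1801, 0.1221]
eef_rot: [0.706, 0.018, 0.708, -0.018]
wrist_force: [0.9, -0.4, -0.0]
opening: -0.002
```

```bash
python3 - <<'E'
from h import *
a=cams.capture('scene');b=cams.capture('top')
cv2.imwrite('pics/l2.png',np.hstack([cv2.resize(cv2.cvtColor(p['img'][r:r+130,c:c+130],cv2.COLOR_RGB2BGR),(400,400),interpolation=cv2.INTER_CUBIC) for p,r,c in((b,145,185),(a,130,320))]))
E
```

```text
(no output)
```

View pics/l2.png

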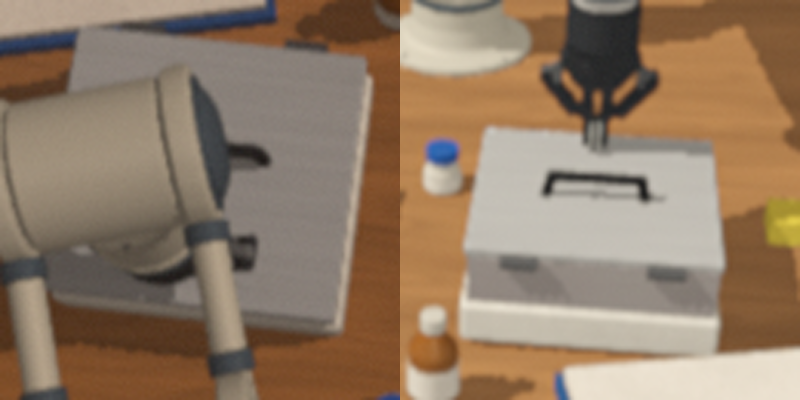

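The lid follows the fingers and is nearly level: fingertips at (598,150) on the lid in the right half, and the left half shows it almost covering the tank. I'll press a little further, down to the stop.

```bash
python3 -m inch '{"dp":[[0,0,-0.02],[0,0,-0.04],[0,0,-0.05],[0,0,-0.06],[0,0,-0.07],[0,0,-0.08],[0,0,-0.08],[0,0,-0.08]],"turn":[[0,0,0],[0,0,0],[0,0,0],[0,0,0],[0,0,0],[0,0,0],[0,0,0],[0,0,0]],"claw":[0,0,0,0,0,0,0,0]}'
```

```text
t: 7.82
position: [0.5079, 0.1803, 0.1169]
eef_rot: [0.707, 0.018, 0.706, -0.018]
wrist_force: [-8.6, -2.4, 15.3]
opening: -0.001
```

```bash
python3 -m inch '{"dp":[[0,0,0],[0,0,0.12],[0,0,0.25],[0,-0.2,0.25],[0,-0.4,0.25],[0,-0.6,0.25],[0,-0.8,0.25],[0,-0.8,0.25]],"turn":[[0,0,0],[0,0,0],[0,0,0],[0,0,0],[0,0,0],[0,0,0],[0,0,0],[0,0,0]],"claw":[0,0,0,0,0,0,0,0]}'
python3 -m inch '{"dp":[[0,-0.25,0],[0,-0.5,0],[0,-0.75,0],[0,-1,0],[0,-1,0],[0,-1,0],[0,-1,0],[0,-1,0]],"turn":[[0,0,0],[0,0,0],[0,0,0],[0,0,0],[0,0,0],[0,0,0],[0,0,0],[0,0,0]],"claw":[0,0,0,0,0,0,0,0]}'
python3 -m inch '{"dp":[[-0.03,-0.25,0],[-0.06,-0.5,0],[-0.09,-0.7,0],[-0.09,-0.88,0],[-0.09,-0.88,-0.1],[-0.09,-0.88,-0.2],[-0.09,-0.88,-0.3],[-0.09,-0.88,-0.3]],"turn":[[0,0,0],[0,0,0],[0,0,0],[0,0,0],[0,0,0],[0,0,0],[0,0,0],[0,0,0]],"claw":[0,0,0,0,0,0,0,0]}'
python3 - <<'E'
from h import *
a=cams.capture('scene');b=cams.capture('top')
cv2.imwrite('pics/l3.png',np.hstack([cv2.resize(cv2.cvtColor(p['img'][r:r+h,c:c+h],cv2.COLOR_RGB2BGR),(400,400),interpolation=cv2.INTER_CUBIC) for p,r,c,h in((b,140,280,160),(a,130,220,200))]))
c=cv2.cvtColor(a['img'][150:230,225:325],cv2.COLOR_RGB2BGR);cv2.imwrite('pics/l3b.png',cv2.resize(c,None,fx=7,fy=7,interpolation=cv2.INTER_CUBIC))
print(proj(a,telemetry.get_obs()['position']),proj(a,(.494,-.142,.082)))
E
```

```text
t: 8.48
position: [0.5082, 0.0808, 0.1434]
eef_rot: [0.707, 0.018, 0.707, -0.02]
wrist_force: [1.1, 0.0, -0.1]
opening: 0.001
t: 9.15
position: [0.5082, -0.0346, 0.1435]
eef_rot: [0.707, 0.018, 0.707, -0.017]
wrist_force: [0.5, -0.7, -0.9]
opening: 0.0
t: 9.82
position: [0.4958, -0.1393, 0.1034]
eef_rot: [0.705, 0.018, 0.709, -0.016]
wrist_force: [-0.5, 0.6, -0.8]
opening: 0.002
[287.06943359 177.04439087] [287.03333266 182.72350798]
```

View pics/l3.png

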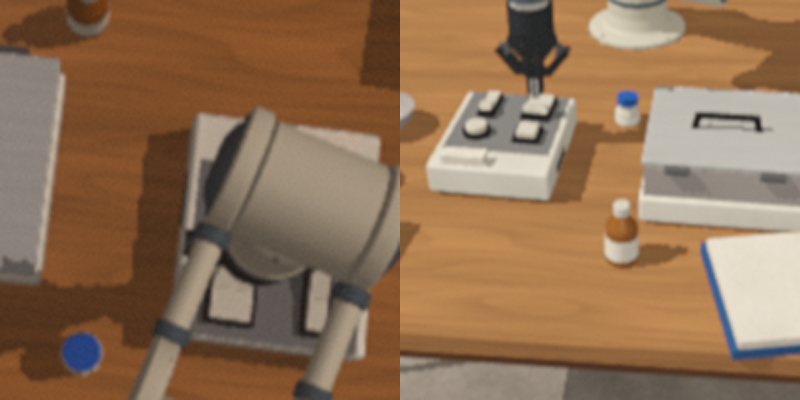

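View pics/l3b.png

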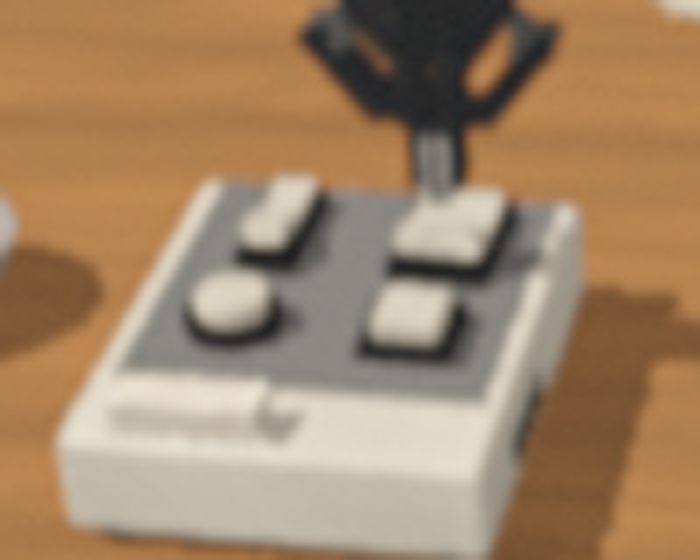

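The lid looks shut (right half, around (720,150)). The fingertips at crop (435,190) are above the wide rocker's far half. Pressing.

```bash
python3 -m inch '{"dp":[[0,-0.02,-0.05],[0,-0.02,-0.1],[0,-0.02,-0.14],[0,-0.02,-0.18],[0,-0.02,-0.2],[0,-0.02,-0.22],[0,-0.02,-0.24],[0,-0.02,-0.24]],"turn":[[0,0,0],[0,0,0],[0,0,0],[0,0,0],[0,0,0],[0,0,0],[0,0,0],[0,0,0]],"claw":[0,0,0,0,0,0,0,0]}'
```

```text
t: 10.58
position: [0.4977, -0.1438, 0.0791]
eef_rot: [0.707, 0.018, 0.707, -0.018]
wrist_force: [2.2, -0.3, 3.1]
opening: 0.005
```

```bash
python3 -m inch '{"dp":[[0,0,-0.01],[0,0,-0.02],[0,0,-0.03],[0,0,-0.04],[0,0,-0.04],[0,0,-0.045],[0,0,-0.045],[0,0,-0.045]],"turn":[[0,0,0],[0,0,0],[0,0,0],[0,0,0],[0,0,0],[0,0,0],[0,0,0],[0,0,0]],"claw":[0,0,0,0,0,0,0,0]}'
```

```text
t: 11.25
position: [0.4976, -0.1439, 0.0758]
eef_rot: [0.707, 0.018, 0.706, -0.018]
wrist_force: [-2.7, 1.8, 13.5]
opening: 0.004
```

```bash
python3 -m inch '{"dp":[[0,0,0],[0,0,0.12],[0,0,0.25],[-0.02,-0.2,0.25],[-0.04,-0.4,0.25],[-0.04,-0.6,0.25],[-0.04,-0.72,0.25],[-0.04,-0.72,0.25]],"turn":[[0,0,0],[0,0,0],[0,0,0],[0,0,0],[0,0,0],[0,0,0],[0,0,0],[0,0,0]],"claw":[0,0,0,0,0,0,0,0]}'
python3 - <<'E'
from h import *
a=cams.capture('scene')
c=cv2.cvtColor(a['img'][150:230,225:325],cv2.COLOR_RGB2BGR);cv2.imwrite('pics/l4.png',cv2.resize(c,None,fx=7,fy=7,interpolation=cv2.INTER_CUBIC))
E
```

```text
t: 11.92
position: [0.4914, -0.2323, 0.1023]
eef_rot: [0.706, 0.019, 0.708, -0.019]
wrist_force: [-0.4, 0.9, -0.3]
opening: 0.005
```

View pics/l4.png

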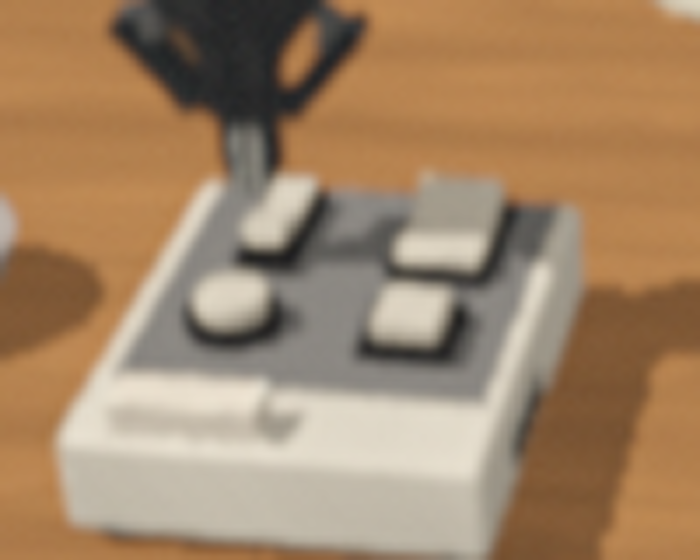

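The wide rocker is on: its far half is level at (440,250) and its near half raised. The tip at (247,190) looks a little to the left of the narrow paddle, so I'll check the alignment numerically.

```bash
python3 - <<'E'
from h import *
a=cams.capture('scene')
f=lambda X:((proj(a,X)-[225,150])*7).round(0)
print('tcp',f(telemetry.get_obs()['position']),'tcp at .08',f((.4914,-.2323,.08)))
for n,X in dict(npress=(.4905,-.2302,.082),nc=(.4685,-.2293,.074),wc=(.4726,-.141,.074),sq=(.5563,-.1451,.08),rd=(.5527,-.2331,.08)).items(): print(n,f(X))
for n,u,z in (('round',(233,300),.08),('square',(412,315),.08),('narrow far',(266,233),.081),('wide far',(440,250),.076)):
    print(n,atz(a,(u[0]/7+225,u[1]/7+150),z).round(4))
E
```

```text
tcp [256. 184.] tcp at .08 [255. 223.]
npress [259. 218.]
nc [272. 210.]
wc [445. 221.]
sq [406. 300.]
rd [225. 288.]
round [ 0.5626 -0.2269  0.08  ]
square [ 0.5691 -0.1397  0.08  ]
narrow far [ 0.5024 -0.2243  0.081 ]
wide far [ 0.5036 -0.1378  0.076 ]
```

```bash
python3 -m inch '{"dp":[[0.03,0.05,-0.02],[0.03,0.05,-0.06],[0.03,0.05,-0.1],[0.03,0.05,-0.14],[0.03,0.05,-0.17],[0.03,0.05,-0.2],[0.03,0.05,-0.22],[0.03,0.05,-0.22]],"turn":[[0,0,0],[0,0,0],[0,0,0],[0,0,0],[0,0,0],[0,0,0],[0,0,0],[0,0,0]],"claw":[0,0,0,0,0,0,0,0]}'
```

```text
t: 12.68
position: [0.4962, -0.2241, 0.0768]
eef_rot: [0.707, 0.018, 0.707, -0.018]
wrist_force: [1.0, 0.7, 0.5]
opening: 0.003
```

```bash
python3 -m inch '{"dp":[[0,0,-0.01],[0,0,-0.015],[0,0,-0.02],[0,0,-0.025],[0,0,-0.03],[0,0,-0.035],[0,0,-0.035],[0,0,-0.035]],"turn":[[0,0,0],[0,0,0],[0,0,0],[0,0,0],[0,0,0],[0,0,0],[0,0,0],[0,0,0]],"claw":[0,0,0,0,0,0,0,0]}'
```

```text
t: 13.35
position: [0.4964, -0.2243, 0.0758]
eef_rot: [0.707, 0.018, 0.706, -0.018]
wrist_force: [-3.6, 3.6, 13.5]
opening: -0.003
```

```bash
python3 -m inch '{"dp":[[0,0,0],[0,0,0.12],[0,0,0.25],[0.2,-0.02,0.25],[0.4,-0.04,0.25],[0.5,-0.04,0.25],[0.5,-0.04,0.25],[0.5,-0.04,0.25]],"turn":[[0,0,0],[0,0,0],[0,0,0],[0,0,0],[0,0,0],[0,0,0],[0,0,0],[0,0,0]],"claw":[0,0,0,0,0,0,0,0]}'
python3 - <<'E'
from h import *
a=cams.capture('scene')
c=cv2.cvtColor(a['img'][150:230,225:325],cv2.COLOR_RGB2BGR);cv2.imwrite('pics/l5.png',cv2.resize(c,None,fx=7,fy=7,interpolation=cv2.INTER_CUBIC))
E
```

```text
t: 14.02
position: [0.5555, -0.2288, 0.1017]
eef_rot: [0.706, 0.018, 0.708, -0.018]
wrist_force: [-0.0, -0.1, 0.2]
opening: -0.003
```

View pics/l5.png

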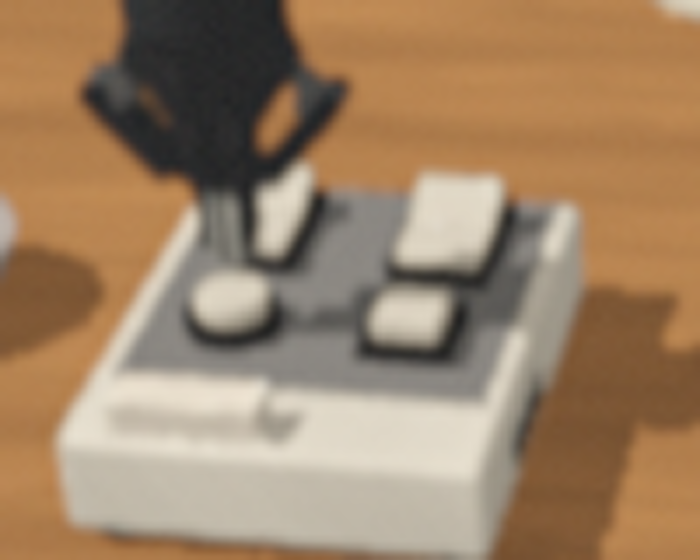

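Both rockers are on, with their near halves raised at (290,200) and (460,200). The tip at (222,258) is over the round button at (233,300). Pressing it.

```bash
python3 -m inch '{"dp":[[0.01,0.02,-0.05],[0.01,0.02,-0.1],[0.01,0.02,-0.14],[0.01,0.02,-0.18],[0.01,0.02,-0.22],[0.01,0.02,-0.245],[0.01,0.02,-0.255],[0.01,0.02,-0.255]],"turn":[[0,0,0],[0,0,0],[0,0,0],[0,0,0],[0,0,0],[0,0,0],[0,0,0],[0,0,0]],"claw":[0,0,0,0,0,0,0,0]}'
```

```text
t: 14.73
position: [0.5569, -0.2265, 0.074]
eef_rot: [0.707, 0.018, 0.707, -0.018]
wrist_force: [-6.0, 2.1, 9.0]
opening: -0.003
```

```bash
python3 -m inch '{"dp":[[0,0,-0.01],[0,0,-0.01],[0,0,-0.01],[0,0,0.1],[0,0,0.3],[0,0,0.5],[0,0,0.7],[0,0,0.9]],"turn":[[0,0,0],[0,0,0],[0,0,0],[0,0,0],[0,0,0],[0,0,0],[0,0,0],[0,0,0]],"claw":[0,0,0,0,0,0,0,0]}'
python3 -m inch '{"dp":[[-0.2,0.25,0],[-0.4,0.5,0],[-0.6,0.75,0],[-0.8,1,0],[-0.8,1,0],[-0.8,1,0],[-0.8,1,0],[-0.8,1,0]],"turn":[[0,0,0],[0,0,0],[0,0,0],[0,0,0],[0,0,0],[0,0,0],[0,0,0],[0,0,0]],"claw":[0,0,0,0,0,0,0,0]}'
python3 - <<'E'
from h import *
a=cams.capture('scene');b=cams.capture('top')
cv2.imwrite('pics/f.png',np.vstack([cv2.resize(cv2.cvtColor(p['img'][r:r+h,160:500],cv2.COLOR_RGB2BGR),None,fx=2.2,fy=2.2,interpolation=cv2.INTER_CUBIC) for p,r,h in((a,140,130),(b,160,140))]))
c=cv2.cvtColor(a['img'][150:230,225:325],cv2.COLOR_RGB2BGR);cv2.imwrite('pics/f2.png',cv2.resize(c,None,fx=7,fy=7,interpolation=cv2.INTER_CUBIC))
E
```

```text
t: 15.4
position: [0.5573, -0.2265, 0.1815]
eef_rot: [0.707, 0.018, 0.707, -0.018]
wrist_force: [0.4, -0.8, -0.4]
opening: 0.003
t: 16.07
position: [0.4619, -0.1072, 0.1805]
eef_rot: [0.707, 0.018, 0.707, -0.018]
wrist_force: [0.2, 0.0, -0.2]
opening: -0.003
```

View pics/f.png

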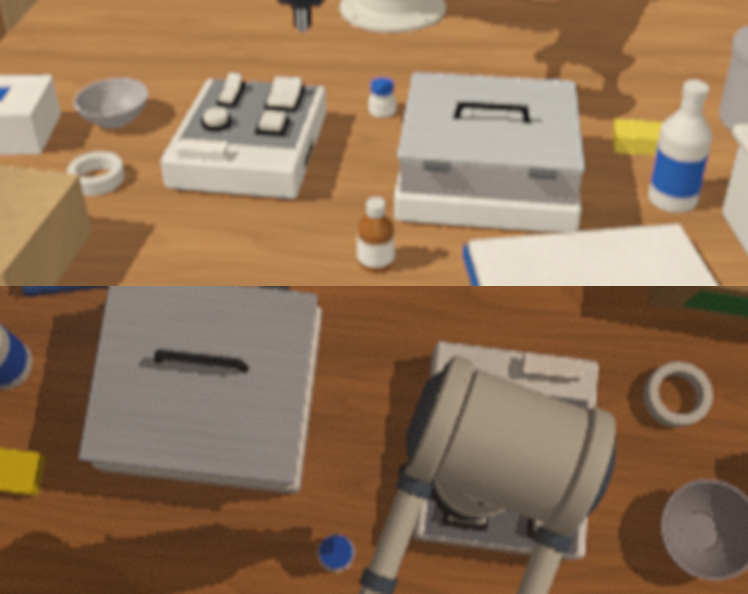

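View pics/f2.png

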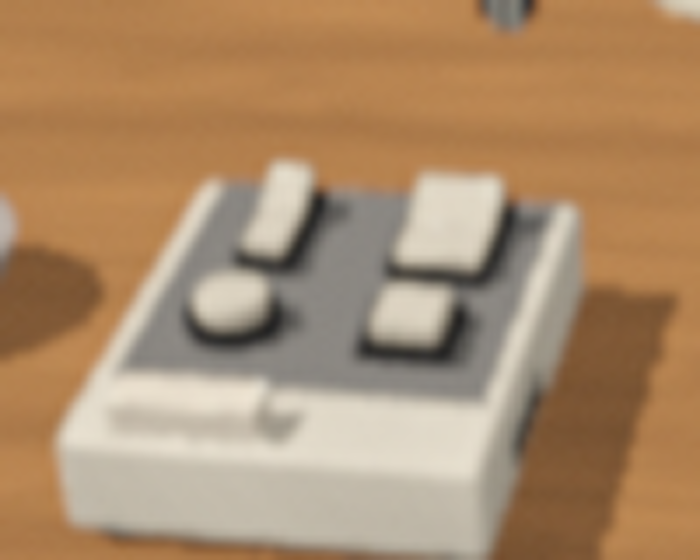

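The pictures show the lid shut at (490,115), both rockers on, and the round button and square key up. The carton and the other things look to be in place, and the arm is clear. Handing in.

```bash
python3 -c "
from station import job_done
print(job_done())"
```

```text
the job is handed in; nothing more can be done
None
```

I did all four steps in order with closed fingers and handed the job in at about 16 s. `job_done()` gives no verdict, so these checks are my own:

- **Lid:** pushed down until it met its stop at z = 0.117 m with 15 N. The later pictures show it shut.
- **Wide rocker, then narrow rocker:** each pressed to its stop at z = 0.076 m with 13.5 N. The pictures show both switched on.
- **Round button:** pressed to z = 0.074 m, its full 6 mm, with 9 N. It is up again in the last picture.
- **Square key and loose things:** the square key is up. The carton and the other bystanders look unmoved in the last pictures, though I judged that by eye and did not measure it. The arm ended clear of everything.

The two cameras disagreed by up to about 12 mm on where the controls stood. I aimed between the two estimates, and for the narrow rocker I moved the fingers about 8 mm sideways before pressing.

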